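# Pin the tray loader's link back onto its lug

### The job

The tray loader's swing link was unpinned for cleaning. Take the knobbed clevis pin out of the white rack, put it down through the eye of the link, bring the eye over the hidden hole in the lug rail underneath by feel, and slide the pin fully home until its collar sits on the link; then let go. Never lean hard on the pin or the link, and leave everything else on the bench where it is.

Things in the scene. Friction and masses are not known exactly. Their poses are not given: they have to be found in the camera images.
- pin: steel clevis pin standing upright in one of the rack's two holes, collar on the rack's top. Shaft 12 mm diameter, 50 mm long, foot tapered to 10.4 mm over its last 1.5 mm; then a collar 30 mm diameter, 5 mm thick; then a round knob 20 mm diameter, 28 mm tall (83 mm in all). About 70 g. Origin at the centre of the foot, z up the pin to the knob
- head (a point): point on the pin's axis at the underside of the collar, 50 mm above the foot; when the pin is home this lies on the link's top face
- rack: fixed white plastic rack 50 x 150 x 54 mm high; origin at the centre of its underside, y along its 150 mm length; through holes at y = -50 and +50 mm; a foot standing in it is 4 mm above the bench
- loader: the tray loader, fixed to the bench: aluminium base plate 270 x 220 x 12 mm with a pivot post, a link and a lug rail. Origin on the bench under the plate, 20 mm nearer the link's eye than the plate's centre; x points from the eye side to the pivot, z up
- pivot (a point): centre of the link's pivot at the height of the link's top face (66 mm above the bench); origin plus 75 mm along the loader's x. A nut stands 8 mm above it
- eye (a point): centre of the upper mouth of the eye: a vertical 15 mm through hole (2 mm chamfer) in the 40 x 116 x 16 mm head plate of the aluminium link, 150 mm from the pivot axis. Plate's top 66 mm, underside 50 mm above the bench; it hides the lug rail and its hole
- rail (a point): middle of the top face of the lug rail (NOT its hole), 45 mm above the bench: a fixed, unyielding steel bar 22 mm thick under the link's head. Its one vertical 14.5 mm through hole (sharp-edged) is also 150 mm from the pivot axis, but set by hand at an unknown link angle between -0.11 and +0.11 rad: find it by feel. With the foot on the rail the collar is 29 mm above the link
- link (a joint): angle of the link about the vertical pivot, rad, 0 when it points along the loader's -x, positive counter-clockwise from above; starts between 0.14 and 0.21. Turns stiffly (about 1 N at the eye) between stops at -0.24 and +0.24, stays where it is left, and can be dragged by the pin standing in its eye
- thumbscrew: bystander: a thumbscrew with a flat, wide head (34 mm diameter, 10 mm tall, no knob) standing in the rack's other hole, 100 mm from the pin; origin at its foot. Leave it
- tray_a: bystander: black square device tray 60 x 60 x 12 mm with a pale insert, origin under its centre
- tray_b: bystander: black square empty device tray 60 x 60 x 12 mm, origin under its centre
- wash_bottle: bystander: clear bottle 48 mm diameter, 110 mm tall, red cap, origin under its centre
- timer: bystander: white bench timer 30 x 65 x 75 mm tall, origin under its centre

How it is judged:
By the outcome, as a careful person would: the job done as asked, in the order asked, and still so for the second after the job is handed in, with the robot touching nothing.
It also fails if it takes over 67 s, if anything falls off the work surface, if the arm or the gripper's body presses on something with over 40 N, if the wrist force passes 120 N, or if a joint passes its speed limit or range.

### The arm

A 6-joint arm with a two-finger parallel gripper is mounted at the origin on the work surface. World frame = base frame: x ahead of the robot, y to its left, z up, the work surface at z = 0. Lengths are in mm, angles in rad, forces in N, time in s.
With the tool pointing down it reaches from about 150 to 775 mm from the base axis. Payload 6.1 kg.
Tool frame: the origin (TCP) lies between the finger pads; the fingertips stand 19 mm ahead of it and the grasp point (between the pads) is the TCP; z points along the fingers, y is the direction in which the jaws open and shut (so a half turn about z gives the same grasp; the last joint's range is limited). The gripper opens to 85 mm and grips with 20 to 120 N. Pads are 22 mm wide; open, the fingers measure 114 mm over their backs; the gripper's body (76 mm by 85 mm) begins 54 mm behind the grasp point. The pads swing forward as they close: fully open they stand 13 mm farther back than shut.
Start: joints at [1.125, 0.126, -0.04, 1.405, 0, 1.571], TCP at [226.361, 473.676, 250.295] pointing down, gripper open.
Joint ranges: [-2.72, 2.72], [-0.95, 1.95], [-1.27, 1.35], [-1.78, 2.02], [-1.46, 1.47], [-3.14, 3.14]. Speed limits (rad/s): [2.39, 2.39, 3.01, 3.14, 3.14, 3.14].

### API

Orientations are given as a rotation vector (axis times angle).
In Python, from workcell import manip gives the robot as it stands. The module is installed in compiled form; this text tells all that it offers.
- The arm moves only by the tool servo_tool, never from a script. Its argument "plan" is a list of rows, each an object with "hand": the finger opening in m, from 0 to 0.0854; "slide": the shift along the tool's x, y, z in m, a list of three; "turn": the turn about the tool's z in degrees. A call has exactly 8 rows; each row shifts and turns the pose as measured when the row begins, along the tool's axes as they then stand; what a row does not reach is not made up. A row lasts 1/12 s, in which the tool goes at most 41.7 mm and 7.16 degrees, less where a joint would pass 70% of its speed; a pose out of reach is approached as far as the arm can. A call with a gripper value outside its range is refused whole. The fingers move at their own pace and stop on an object; "grip_force" is the grip in N (left out, the last holds). Time passes only in rows, so rows that do not move let the fingers close, or fill a call up. It gives the time, the measured TCP pose, the force and the opening at its end, in the units of the state.
- manip.read_state(): the state, without advancing time (a new reading comes with each control period).
- manip.read_camera(name): name is "scene" or "side" or "wrist"; returns the picture (400x640x3 uint8, red, green, blue); there is no depth.
- manip.camera_model(name): a dict with "fx", "fy", "cx", "cy" (pixels), "dist_coeffs" ([k1, k2, p1, p2, k3] as OpenCV has them; the pictures are not rectified), "extrinsics" (4x4, takes a point from world to camera coordinates). Camera axes: x right, y down, z forward; pixel columns grow to the right and rows downward; lengths in mm; the calibration is good to about 2 mm. A picture is of the moment at which its call begins: read the wrist's pose just before it. camera_model takes no time and is no camera call; for the wrist camera it gives the pose at the moment of the call.
- manip.job_done(): hands the job in, once; it reports no verdict.
The state is a dict: "time": time; "joint_positions": joint angles; "joint_velocities": joint speeds; "joint_efforts": joint torques, N m; "tcp_pos": TCP position; "orientation": TCP orientation; "force": force on the tool from outside, world axes, zero at the start; "wrist_torque": the same for the moment, N m; "width": finger opening in mm.
Only numpy, scipy, OpenCV 4.12 (cv2) and the standard library are available. Lean on these libraries where they do the work, as an engineer would, in place of code of your own. Each camera call takes 0.05 s, during which the arm holds its last target.

## Working session

There is one attempt and no reset: what is moved stays moved. The work goes in short steps, Python scripts to look and compute and a tool call to move; the robot and the scene stay as the last step left them, time stands still between calls to the robot, and variables do not carry over. Pictures are saved under pics/ and viewed, and the job is handed in when it is done.

Besides the shell and the picture viewer there is one more tool, called after ">>>" by a JSON object that holds its "fn" and its "kwargs". servo_tool: Moves the arm, as the interface text tells. Its arguments: {"type":"object","properties":{"plan":{"type":"array"},"grip_force":{"type":"number"}},"required":["plan"]}

```bash
mkdir -p pics
python3 - <<'E'
from workcell import manip
import cv2
s=manip.read_state()
for k,v in s.items(): print(k,v)
for n in ["scene","side","wrist"]:
    m=manip.camera_model(n); print(n,m)
    cv2.imwrite(f"pics/{n}0.png",manip.read_camera(n)[:,:,::-1])
E
```

```text
time 0.0
joint_positions [ 1.12494350e+00  1.26383100e-01 -4.06254385e-02  1.40539348e+00
 -4.04208985e-06  1.57076586e+00]
joint_velocities [ 0.00240375 -0.00196292 -0.00028542 -0.00087154 -0.00120276 -0.00031644]
joint_efforts [ 1.40734272e-03 -4.35915542e+01  3.52926064e+01  1.72762672e-02
  1.59706115e-04  1.45099932e-05]
tcp_pos [226.23064178 473.3324122  249.51883826]
orientation [-6.94433130e-01 -3.06352007e+00  2.46092650e-03]
force [ 0.40310923 -0.73576035  0.03680441]
wrist_torque [-0.06121628 -0.00983166  0.0357836 ]
width 85.50826312626258
scene {'fx': 506.99202201499827, 'fy': 506.99202201499827, 'cx': 318.3311331840264, 'cy': 209.43185170435316, 'dist_coeffs': array([-0.10584779,  0.        ,  0.        ,  0.        ,  0.        ]), 'extrinsics': array([[-2.18544072e-01,  9.75722897e-01,  1.42589060e-02,
         3.23577672e+01],
       [ 6.19950599e-01,  1.50112284e-01, -7.70147750e-01,
        -3.22531451e+02],
       [-7.53591231e-01, -1.59471408e-01, -6.37706144e-01,
         1.47759759e+03],
       [ 0.00000000e+00,  0.00000000e+00,  0.00000000e+00,
         1.0000
[... 416 characters left out ...]
 -7.95802602e-01, -6.05551940e-01,
         1.00614450e+03],
       [ 0.00000000e+00,  0.00000000e+00,  0.00000000e+00,
         1.00000000e+00]])}
wrist {'fx': 345.3896412506162, 'fy': 345.3896412506162, 'cx': 325.99923715721155, 'cy': 205.4784938646257, 'dist_coeffs': array([-0.03654892,  0.        ,  0.        ,  0.        ,  0.        ]), 'extrinsics': array([[ 4.30534472e-01,  9.02573377e-01, -1.16925355e-03,
        -5.24058066e+02],
       [ 8.64409494e-01, -4.11956587e-01,  2.88249887e-01,
        -3.90639362e+01],
       [ 2.59684992e-01, -1.25112227e-01, -9.57554508e-01,
         3.78767936e+02],
       [ 0.00000000e+00,  0.00000000e+00,  0.00000000e+00,
         1.00000000e+00]])}
```

View pics/scene0.png

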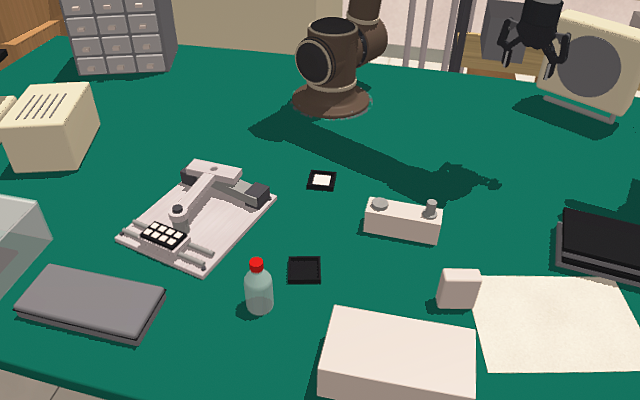

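View pics/side0.png

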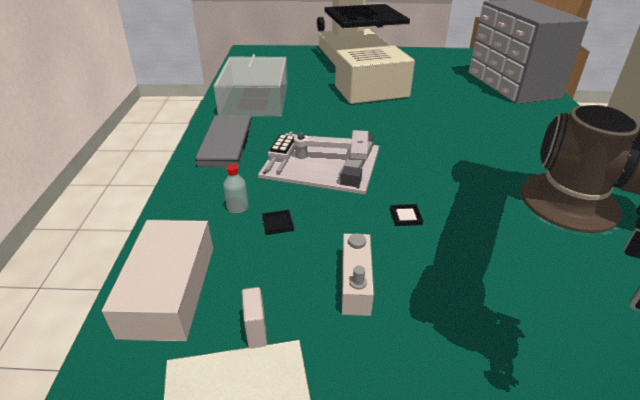

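View pics/wrist0.png

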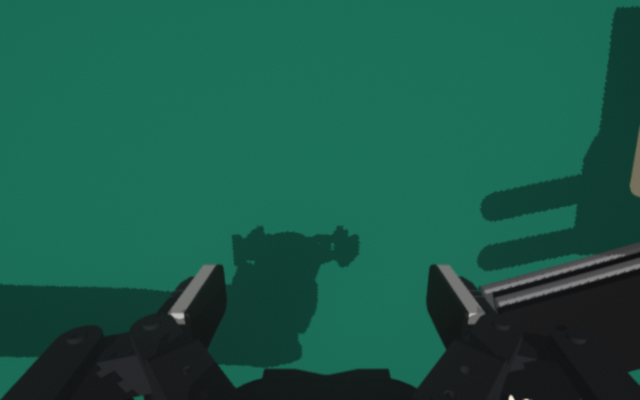

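The scene view shows the pin's knob at about (432,203), the thumbscrew at (380,203), the link's eye at about (214,168) and the pivot nut at (178,210). The side view shows the knob at (359,270). I'll zoom in for accuracy.

```bash
cat > h.py <<'E'
import numpy as np, cv2
from workcell import manip
from scipy.spatial.transform import Rotation as R
def ray(m,uv):
    K=np.array([[m['fx'],0,m['cx']],[0,m['fy'],m['cy']],[0,0,1]])
    p=cv2.undistortPoints(np.array([[uv]],float),K,np.array(m['dist_coeffs']))[0,0]
    E=m['extrinsics'];Rm=E[:3,:3];t=E[:3,3]
    d=Rm.T@np.array([p[0],p[1],1]); c=-Rm.T@t
    return c,d/np.linalg.norm(d)
def onz(m,uv,z):
    c,d=ray(m,uv); return c+d*(z-c[2])/d[2]
def tri(l):
    A=np.zeros((3,3));b=np.zeros(3)
    for m,uv in l:
        c,d=ray(m,uv);P=np.eye(3)-np.outer(d,d);A+=P;b+=P@c
    return np.linalg.solve(A,b)
def proj(m,p):
    E=m['extrinsics'];K=np.array([[m['fx'],0,m['cx']],[0,m['fy'],m['cy']],[0,0,1]])
    return cv2.projectPoints(np.array([p],float),cv2.Rodrigues(E[:3,:3])[0],E[:3,3],K,np.array(m['dist_coeffs']))[0][0,0]
def st():
    s=manip.read_state();Rm=R.from_rotvec(s['orientation']).as_matrix()
    print('t',round(s['time'],2),'tcp',s['tcp_pos'].round(1),'F',np.round(s['force'],1),'T',np.round(s['wrist_torque'],2),'w',round(s['width'],1));print('R',Rm.round(3).tolist(),'q',np.round(s['joint_positions'],2))
    return s,Rm
E
python3 - <<'E'
import cv2
a=cv2.imread('pics/scene0.png');b=cv2.imread('pics/side0.png')
cv2.imwrite('pics/z1.png',cv2.resize(a[180:250,350:450],None,fx=8,fy=8,interpolation=cv2.INTER_CUBIC))
cv2.imwrite('pics/z2.png',cv2.resize(a[150:280,110:280],None,fx=4.5,fy=4.5,interpolation=cv2.INTER_CUBIC))
cv2.imwrite('pics/z3.png',cv2.resize(b[230:320,320:400],None,fx=6.5,fy=6.5,interpolation=cv2.INTER_CUBIC))
cv2.imwrite('pics/z4.png',cv2.resize(b[120:195,255:385],None,fx=6,fy=6,interpolation=cv2.INTER_CUBIC))
E
```

```text
(no output)
```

View pics/z1.png

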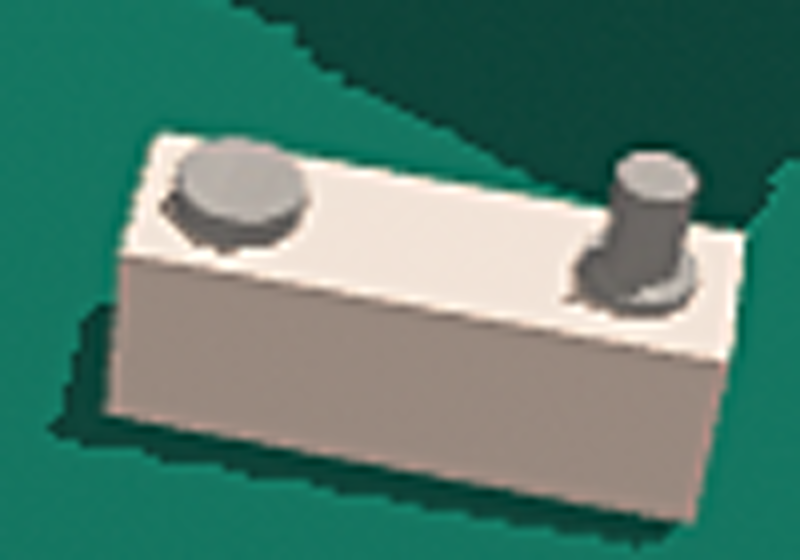

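View pics/z2.png

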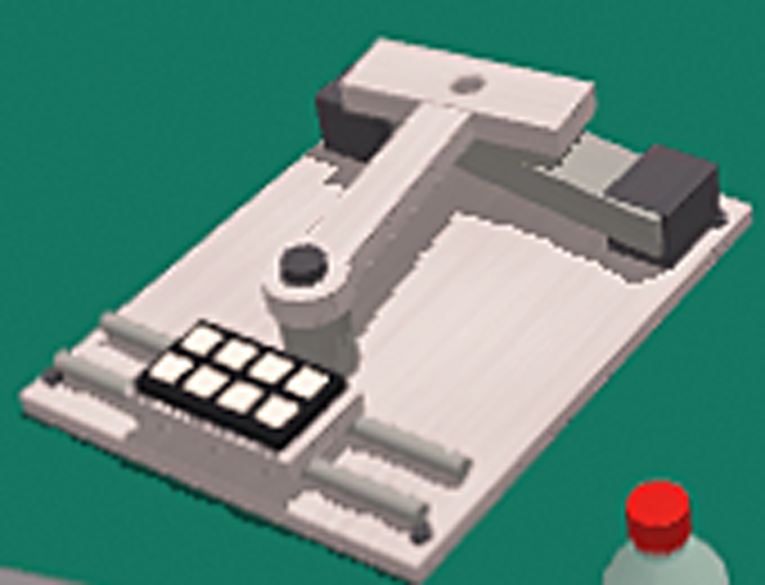

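View pics/z3.png

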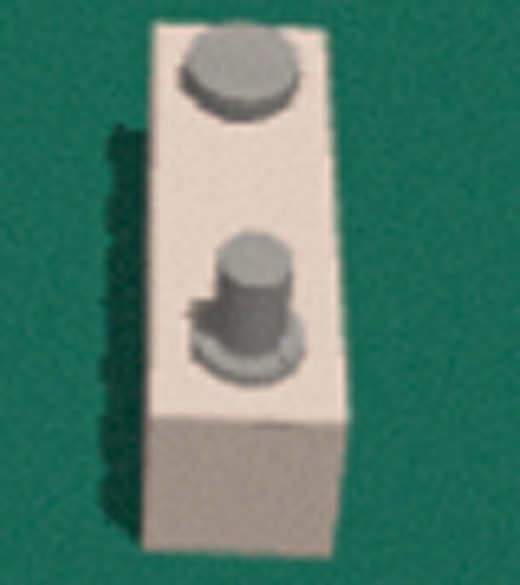

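View pics/z4.png

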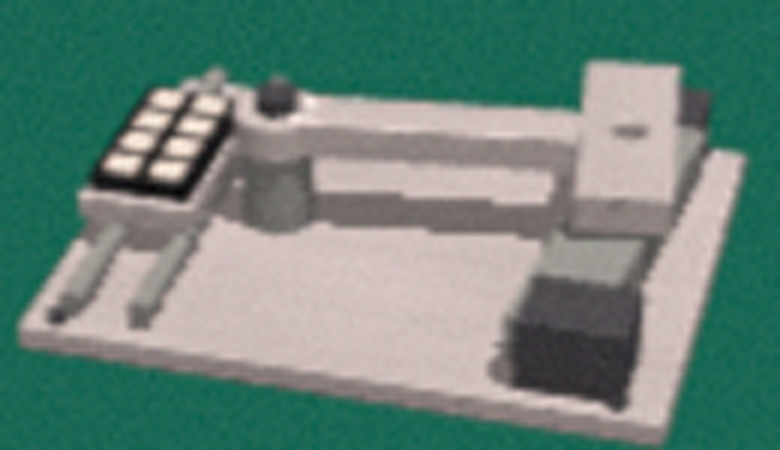

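Run:
```python
from h import *
a=manip.camera_model('scene');b=manip.camera_model('side')
def sh(n,A,B,z):
    print(n,'scene',onz(a,A,z).round(1),'side',onz(b,B,z).round(1),'tri',tri([(a,A),(b,B)]).round(1))
o=-.5
sc=lambda x,y,s,u,v:(u+x/s-.5+.5/s,v+y/s-.5+.5/s)
sh('knob',sc(656,173,8,350,180),sc(255,258,6.5,320,230),87)
sh('screwtop',sc(241,182,8,350,180),sc(241,68,6.5,320,230),64)
sh('eye',sc(468,84,4.5,110,150),sc(630,130,6,255,120),66)
sh('nut',sc(303,258,4.5,110,150),sc(278,88,6,255,120),74)
# plate corners z=12: scene near-left, bottom, right
for n,p in [('L',(22,395)),('B',(420,570)),('Rr',(750,208))]: print(n,onz(a,sc(*p,4.5,110,150),12).round(1))
for n,p in [('L',(22,330)),('B',(660,430)),('R',(742,153))]: print(n,onz(b,sc(*p,6,255,120),12).round(1))
st()
```

```text
knob scene [528.  308.2  87. ] side [529.4 306.9  87. ] tri [529.6 308.1  88.2]
screwtop scene [526.3 208.9  64. ] side [525.9 210.8  64. ] tri [525.5 209.   62.9]
eye scene [ 496.6 -154.    66. ] side [ 496.1 -155.4   66. ] tri [ 496.4 -154.1   66.3]
nut scene [ 645.5 -169.5   74. ] side [ 645.1 -174.6   74. ] tri [ 645.4 -169.8   75.4]
L [ 696.2 -293.8   12. ]
B [751.1 -80.5  12. ]
Rr [491.6 -17.   12. ]
L [747.7 -81.   12. ]
B [490.6 -14.8  12. ]
R [ 436.5 -231.1   12. ]
t 0.15 tcp [226.2 473.4 249.7] F [-0.2  0.  -0.3] T [-0.01 -0.03  0.03] w 85.6
R [[-0.902, 0.431, -0.001], [0.431, 0.902, -0.001], [0.0, -0.001, -1.0]] q [ 1.13  0.13 -0.04  1.41  0.    1.57]
```

>>> {"fn": "servo_tool", "kwargs": {"plan": [{"hand": 0.0854,"slide": [-0.041,-0.0025,0],"turn": 0},{"hand": 0.0854,"slide": [-0.041,-0.0025,0],"turn": 0},{"hand": 0.0854,"slide": [-0.041,-0.0025,0],"turn": 0},{"hand": 0.0854,"slide": [-0.041,-0.0025,0],"turn": 0},{"hand": 0.0854,"slide": [-0.041,-0.0025,0.005],"turn": 0},{"hand": 0.0854,"slide": [-0.041,-0.0025,0.005],"turn": 0},{"hand": 0.0854,"slide": [-0.041,-0.0025,0.005],"turn": 0},{"hand": 0.0854,"slide": [-0.041,-0.0025,0.005],"turn": 0}]}}

```text
time: 0.82
tcp_pos: [513.9, 316.6, 228.2]
orientation: [-0.667, -3.067, 0.001]
force: [-0.2, 0.5, 0.5]
width: 85.2
```

>>> {"fn": "servo_tool", "kwargs": {"plan": [{"hand": 0.0854,"slide": [0,0,0.005],"turn": 7.1},{"hand": 0.0854,"slide": [0,0,0.005],"turn": 7.1},{"hand": 0.0854,"slide": [0,0,0.005],"turn": 7.1},{"hand": 0.0854,"slide": [0,0,0.005],"turn": 7.1},{"hand": 0.0854,"slide": [0,0,0],"turn": 7.1},{"hand": 0.0854,"slide": [0,0,0],"turn": 7.1},{"hand": 0.0854,"slide": [0,0,0],"turn": 7.1},{"hand": 0.0854,"slide": [0,0,0],"turn": 7.1}]}}

```text
time: 1.48
tcp_pos: [521.6, 307.9, 199.2]
orientation: [-2.062, -2.366, 0.019]
force: [0.7, -0.0, 0.2]
width: 85.9
```

>>> {"fn": "servo_tool", "kwargs": {"plan": [{"hand": 0.0854,"slide": [0,0,0],"turn": 7.1},{"hand": 0.0854,"slide": [0,0,0],"turn": 7.1},{"hand": 0.0854,"slide": [0,0,0],"turn": 7.1},{"hand": 0.0854,"slide": [0,0,0],"turn": 7.1},{"hand": 0.0854,"slide": [0,0,0],"turn": 7.1},{"hand": 0.0854,"slide": [0,0,0],"turn": 7.1},{"hand": 0.0854,"slide": [0,0,0],"turn": 7.1},{"hand": 0.0854,"slide": [0,0,0],"turn": 7.1}]}}

```text
time: 2.15
tcp_pos: [520.4, 306.9, 195.3]
orientation: [2.943, 1.088, -0.03]
force: [-0.4, 0.7, -0.3]
width: 85.2
```

Run:
```python
from h import *
s,Rm=st()
d=np.array([528.7,307.6,80])-s['tcp_pos'];print('d tool',(Rm.T@d).round(1),'yaw x',np.degrees(np.arctan2(Rm[1,0],Rm[0,0])))
m=manip.camera_model('wrist');im=manip.read_camera('wrist')[:,:,::-1];cv2.imwrite('pics/w1.png',im)
print(proj(m,[528.7,307.6,87]),proj(m,[528.7,307.6,59]))
```

```text
t 2.15 tcp [520.4 306.9 195.3] F [-0.4  0.7 -0.3] T [-0.01 -0.01 -0.03] w 85.2
R [[0.759, 0.65, -0.017], [0.65, -0.76, -0.011], [-0.019, -0.003, -1.0]] q [ 0.53  0.3   0.05  1.35 -0.    2.97]
d tool [  9.    5.2 115.1] yaw x 40.580394282307196
[331.57118247 198.59186147] [331.12289273 188.18861665]
```

View pics/w1.png

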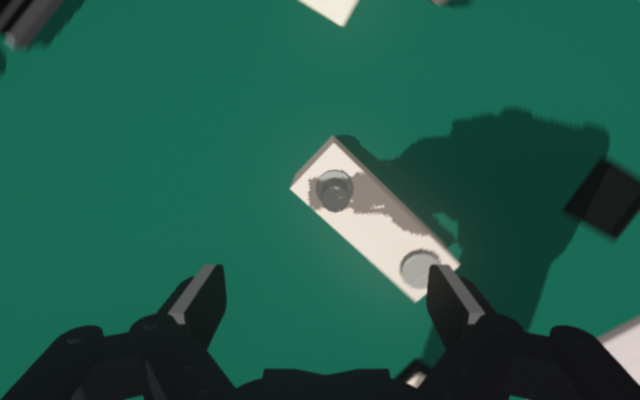

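>>> {"fn": "servo_tool", "kwargs": {"plan": [{"hand": 0.0854,"slide": [0,0,0],"turn": -7.1},{"hand": 0.0854,"slide": [0,0,0],"turn": -7.1},{"hand": 0.0854,"slide": [0,0,0],"turn": -7.1},{"hand": 0.0854,"slide": [0,0,0],"turn": -7.1},{"hand": 0.0854,"slide": [0,0,0],"turn": -7.1},{"hand": 0.0854,"slide": [0,0,0],"turn": -7.1},{"hand": 0.0854,"slide": [0,0,0],"turn": -7.1},{"hand": 0.0854,"slide": [0,0,0],"turn": -7.1}]}}

```text
time: 2.87
tcp_pos: [519.4, 306.3, 192.3]
orientation: [-2.056, -2.366, 0.037]
force: [0.1, 0.6, 0.5]
width: 85.5
```

>>> {"fn": "servo_tool", "kwargs": {"plan": [{"hand": 0.0854,"slide": [0,0,0],"turn": -7.1},{"hand": 0.0854,"slide": [0,0,0],"turn": -7.1},{"hand": 0.0854,"slide": [0,0,0],"turn": -7.1},{"hand": 0.0854,"slide": [0,0,0],"turn": -7.1},{"hand": 0.0854,"slide": [0,0,0],"turn": -7.1},{"hand": 0.0854,"slide": [0,0,0],"turn": -7.1},{"hand": 0.0854,"slide": [0,0,0],"turn": -7.1},{"hand": 0.0854,"slide": [0,0,0],"turn": -7.1}]}}

```text
time: 3.53
tcp_pos: [518.4, 305.8, 189.5]
orientation: [-0.667, -3.048, 0.032]
force: [-0.2, 0.6, 0.8]
width: 85.6
```

Run:
```python
from h import *
s,Rm=st()
d=np.array([528.7,307.6,80])-s['tcp_pos'];print('d tool',(Rm.T@d).round(1),'yaw x',np.degrees(np.arctan2(Rm[1,0],Rm[0,0])))
m=manip.camera_model('wrist');im=manip.read_camera('wrist')[:,:,::-1];cv2.imwrite('pics/w2.png',im)
print(proj(m,[528.7,307.6,87]),proj(m,[528.7,307.6,59]))
```

```text
t 3.53 tcp [518.4 305.8 189.5] F [-0.2  0.6  0.8] T [ 0.02 -0.03 -0.  ] w 85.6
R [[-0.908, 0.417, -0.026], [0.418, 0.908, -0.016], [0.017, -0.025, -1.0]] q [ 0.53  0.3   0.05  1.35 -0.    0.96]
d tool [-10.4   8.7 109.2] yaw x 155.30112511511948
[338.65531795 225.36612867] [338.27107892 213.50641478]
```

View pics/w2.png

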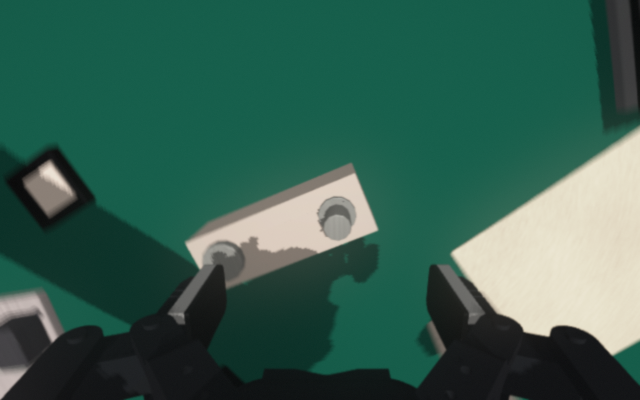

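>>> {"fn": "servo_tool", "kwargs": {"plan": [{"hand": 0.0854,"slide": [0,0,0.01],"turn": -5.3},{"hand": 0.0854,"slide": [0,0,0.01],"turn": -5.3},{"hand": 0.0854,"slide": [-0.003,0.002,0.01],"turn": 0},{"hand": 0.0854,"slide": [-0.003,0.002,0.01],"turn": 0},{"hand": 0.0854,"slide": [-0.003,0.002,0.01],"turn": 0},{"hand": 0.0854,"slide": [-0.003,0.001,0.01],"turn": 0},{"hand": 0.0854,"slide": [0,0,0.008],"turn": 0},{"hand": 0.0854,"slide": [0,0,0],"turn": 0}]}}

```text
time: 4.25
tcp_pos: [531.4, 309.1, 115.1]
orientation: [-0.376, -3.094, 0.03]
force: [-0.3, 0.7, -0.8]
width: 85.3
```

Run:
```python
from h import *
s,Rm=st()
d=np.array([528.7,307.6,80])-s['tcp_pos'];print('d tool',(Rm.T@d).round(1),'yaw x',np.degrees(np.arctan2(Rm[1,0],Rm[0,0])))
m=manip.camera_model('wrist');im=manip.read_camera('wrist')[:,:,::-1];cv2.imwrite('pics/w3.png',im)
print(proj(m,[528.7,307.6,87]),proj(m,[528.7,307.6,59]))
g=s['tcp_pos'];print('tcp proj',proj(m,g))
st()
```

```text
t 4.25 tcp [531.4 309.1 115.1] F [-0.3  0.7 -0.8] T [-0.02 -0.04  0.01] w 85.3
R [[-0.971, 0.239, -0.026], [0.24, 0.971, -0.016], [0.022, -0.022, -1.0]] q [ 0.53  0.35 -0.05  1.2  -0.    0.77]
d tool [ 1.5 -1.3 35.2] yaw x 166.12052089204283
[324.15182464 255.08819774] [325.50113485 234.76495361]
tcp proj [327.43175775 288.45397156]
t 4.3 tcp [531.5 309.1 115.8] F [ 0.5 -0.9 -0. ] T [0.01 0.03 0.01] w 85.1
R [[-0.971, 0.239, -0.026], [0.24, 0.971, -0.016], [0.021, -0.022, -1.0]] q [ 0.53  0.35 -0.05  1.2  -0.    0.77]
```

View pics/w3.png

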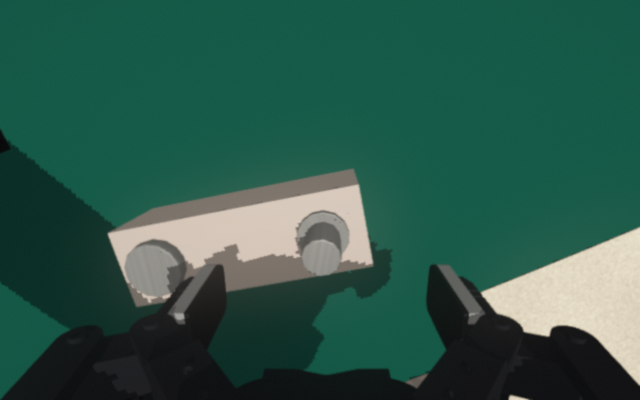

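Run:
```python
from h import *
m=manip.camera_model('wrist')
print(onz(m,(321,258),87).round(1), onz(m,(320.5,257),87).round(1))
```

```text
[530.2 305.7  87. ] [529.7 305.6  87. ]
```

>>> {"fn": "servo_tool", "kwargs": {"plan": [{"hand": 0.0854,"slide": [0.0005,-0.0012,0.006],"turn": 0},{"hand": 0.0854,"slide": [0,-0.0012,0.006],"turn": 0},{"hand": 0.07,"slide": [0,0,0.006],"turn": 0},{"hand": 0.06,"slide": [0,0,0.005],"turn": 0},{"hand": 0.05,"slide": [0,0,0.005],"turn": 0},{"hand": 0.045,"slide": [0,0,0.003],"turn": 0},{"hand": 0.04,"slide": [0,0,0],"turn": 0},{"hand": 0.035,"slide": [0,0,-0.0003],"turn": 0}]}}

```text
time: 4.97
tcp_pos: [529.7, 306.3, 83.4]
orientation: [-0.378, -3.096, 0.028]
force: [-0.1, -0.1, -0.1]
width: 35.1
```

Run:
```python
from h import *
s,Rm=st()
m=manip.camera_model('wrist');im=manip.read_camera('wrist')[:,:,::-1];cv2.imwrite('pics/w4.png',im)
```

```text
t 4.97 tcp [529.7 306.3  83.4] F [-0.1 -0.1 -0.1] T [ 0.    0.   -0.01] w 35.1
R [[-0.97, 0.24, -0.024], [0.241, 0.97, -0.015], [0.02, -0.02, -1.0]] q [ 0.52  0.36 -0.11  1.13 -0.    0.77]
```

View pics/w4.png

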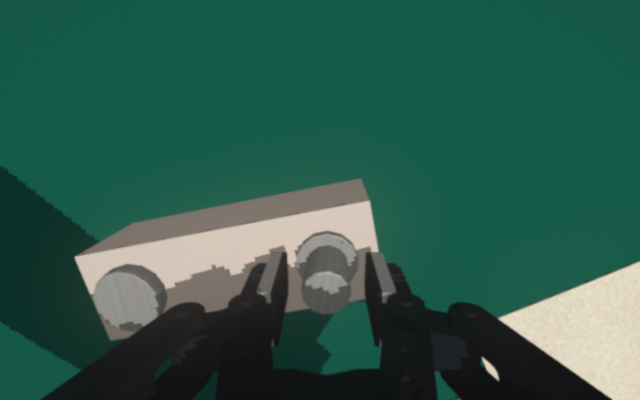

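Knob sits midway between the pads at (326,290). Lower a little and close.

>>> {"fn": "servo_tool", "kwargs": {"plan": [{"hand": 0.032,"slide": [0,0,0.0015],"turn": 0},{"hand": 0.028,"slide": [0,0,0.001],"turn": 0},{"hand": 0.022,"slide": [0,0,0],"turn": 0},{"hand": 0.018,"slide": [0,0,0],"turn": 0},{"hand": 0.012,"slide": [0,0,0],"turn": 0},{"hand": 0.01,"slide": [0,0,0],"turn": 0},{"hand": 0.01,"slide": [0,0,0],"turn": 0},{"hand": 0.01,"slide": [0,0,0],"turn": 0}], "grip_force": 60}}

```text
time: 5.68
tcp_pos: [530.3, 306.8, 82.0]
orientation: [-0.378, -3.098, 0.026]
force: [-0.7, 0.4, -1.3]
width: 18.0
```

Run:
```python
from h import *
st()
```

```text
t 5.68 tcp [530.3 306.8  82. ] F [-0.7  0.4 -1.3] T [0.01 0.01 0.06] w 18.0
R [[-0.97, 0.24, -0.022], [0.241, 0.971, -0.014], [0.018, -0.019, -1.0]] q [ 0.52  0.36 -0.12  1.12 -0.    0.77]
```

>>> {"fn": "servo_tool", "kwargs": {"plan": [{"hand": 0.01,"slide": [0.0001,-0.0001,-0.006],"turn": 0},{"hand": 0.01,"slide": [0.0002,-0.0002,-0.01],"turn": 0},{"hand": 0.01,"slide": [0.0002,-0.0002,-0.012],"turn": 0},{"hand": 0.01,"slide": [0.0002,-0.0002,-0.012],"turn": 0},{"hand": 0.01,"slide": [0.0002,-0.0002,-0.014],"turn": 0},{"hand": 0.01,"slide": [0.0002,-0.0002,-0.016],"turn": 0},{"hand": 0.01,"slide": [0.0003,-0.0003,-0.018],"turn": 0},{"hand": 0.01,"slide": [0.0003,-0.0003,-0.018],"turn": 0}]}}

```text
time: 6.35
tcp_pos: [529.2, 306.3, 193.2]
orientation: [-0.377, -3.094, 0.03]
force: [-0.4, -0.5, -0.2]
width: 17.9
```

Run:
```python
from h import *
s,Rm=st()
d=np.array([496.4,-154.6,180])-s['tcp_pos'];print('d tool',(Rm.T@d).round(1))
for n in ['side','wrist','scene']:
    cv2.imwrite(f'pics/{n}5.png',manip.read_camera(n)[:,:,::-1])
```

```text
t 6.35 tcp [529.2 306.3 193.2] F [-0.4 -0.5 -0.2] T [-0.01 -0.07  0.06] w 17.9
R [[-0.97, 0.24, -0.027], [0.241, 0.971, -0.016], [0.022, -0.022, -1.0]] q [ 0.52  0.32  0.08  1.36 -0.    0.77]
d tool [ -79.4 -454.9   21.4]
```

View pics/wrist5.png

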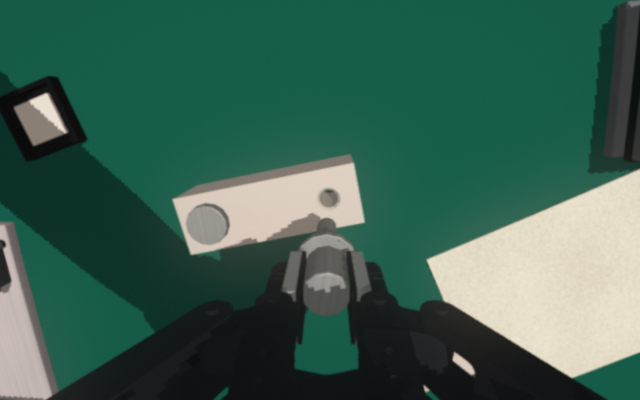

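View pics/side5.png

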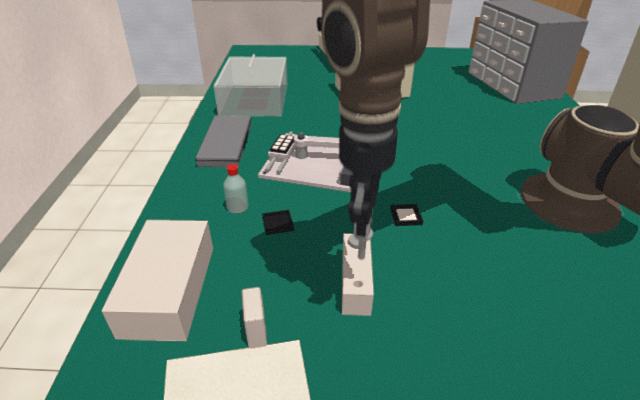

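The wrist view shows the pin held between the pads at (327,285) with the rack hole empty at (329,198). Now the transit.

>>> {"fn": "servo_tool", "kwargs": {"plan": [{"hand": 0.01,"slide": [-0.0035,-0.02,0],"turn": 0},{"hand": 0.01,"slide": [-0.006,-0.034,0],"turn": 0},{"hand": 0.01,"slide": [-0.0066,-0.038,0],"turn": 0},{"hand": 0.01,"slide": [-0.0066,-0.038,0],"turn": 0},{"hand": 0.01,"slide": [-0.0066,-0.038,0],"turn": 0},{"hand": 0.01,"slide": [-0.0066,-0.038,0],"turn": 0},{"hand": 0.01,"slide": [-0.0066,-0.038,0],"turn": 0},{"hand": 0.01,"slide": [-0.0066,-0.038,0],"turn": 0}]}}

```text
time: 7.17
tcp_pos: [507.3, 17.6, 190.5]
orientation: [-0.355, -3.092, 0.028]
force: [1.9, -0.4, -1.1]
width: 18.2
```

Run:
```python
from h import *
s,Rm=st()
d=np.array([496.4,-154.6,180])-s['tcp_pos'];print('d tool',(Rm.T@d).round(1))
```

```text
t 7.17 tcp [507.3  17.6 190.5] F [ 1.9 -0.4 -1.1] T [-0.02 -0.1   0.01] w 18.2
R [[-0.974, 0.226, -0.031], [0.227, 0.974, -0.014], [0.027, -0.021, -0.999]] q [ 0.04  0.13 -0.17  1.31 -0.01  0.27]
d tool [ -28.7 -170.    13.3]
```

>>> {"fn": "servo_tool", "kwargs": {"plan": [{"hand": 0.01,"slide": [-0.0055,-0.036,0],"turn": 0},{"hand": 0.01,"slide": [-0.0055,-0.036,0],"turn": 0},{"hand": 0.01,"slide": [-0.0055,-0.036,0],"turn": 0},{"hand": 0.01,"slide": [-0.005,-0.03,0],"turn": 0},{"hand": 0.01,"slide": [-0.003,-0.015,0],"turn": 0},{"hand": 0.01,"slide": [-0.001,-0.003,0],"turn": 0},{"hand": 0.01,"slide": [0,0,0],"turn": 0},{"hand": 0.01,"slide": [0,0,0],"turn": 0}]}}

```text
time: 7.83
tcp_pos: [489.4, -153.9, 186.9]
orientation: [-0.369, -3.08, 0.028]
force: [0.2, -0.0, -1.6]
width: 17.9
```

Run:
```python
from h import *
s,Rm=st()
d=np.array([496.4,-154.6,180])-s['tcp_pos'];print('d tool',(Rm.T@d).round(1))
m=manip.camera_model('wrist')
for n in ['wrist','scene','side']:
    cv2.imwrite(f'pics/{n}6.png',manip.read_camera(n)[:,:,::-1])
b=cv2.imread('pics/side6.png');cv2.imwrite('pics/side6z.png',cv2.resize(b[80:200,280:420],None,fx=5,fy=5,interpolation=cv2.INTER_CUBIC))
b=cv2.imread('pics/scene6.png');cv2.imwrite('pics/scene6z.png',cv2.resize(b[100:220,150:290],None,fx=5,fy=5,interpolation=cv2.INTER_CUBIC))
print(proj(m,[496.4,-154.6,66]),'foot est',proj(m,s['tcp_pos']-[0,0,78]))
```

```text
t 7.83 tcp [ 489.4 -153.9  186.9] F [ 0.2 -0.  -1.6] T [ 0.03 -0.07  0.03] w 17.9
R [[-0.971, 0.236, -0.041], [0.237, 0.971, -0.013], [0.037, -0.023, -0.999]] q [-0.29  0.14 -0.16  1.3  -0.02 -0.05]
d tool [-7.2  1.2  6.6]
[331.80392554 218.38905943] foot est [329.80001142 227.58953476]
```

View pics/wrist6.png

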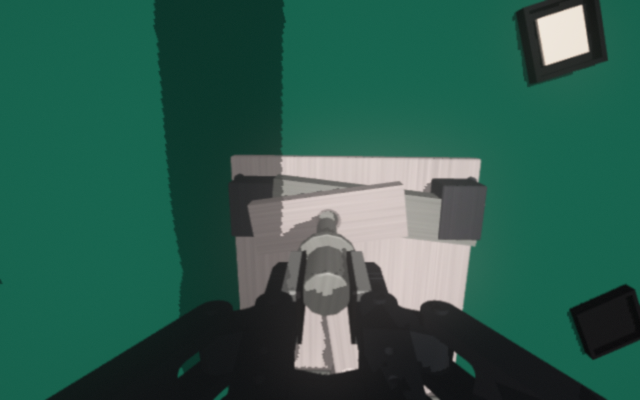

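View pics/side6z.png

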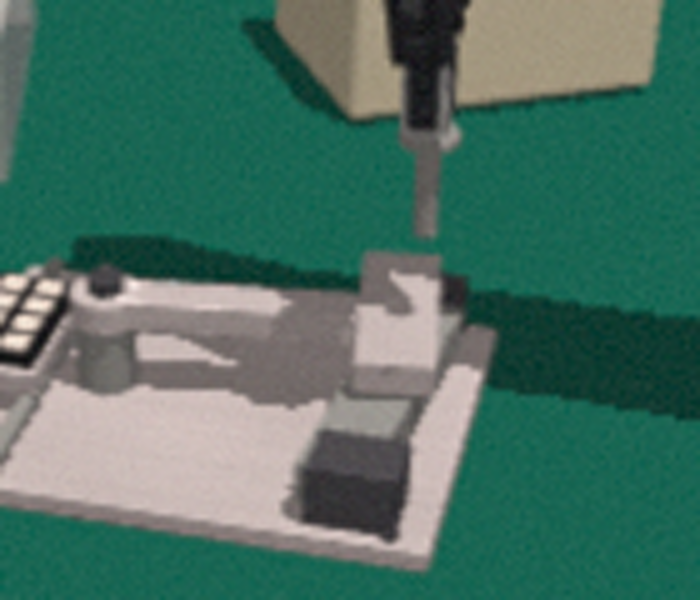

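View pics/scene6z.png

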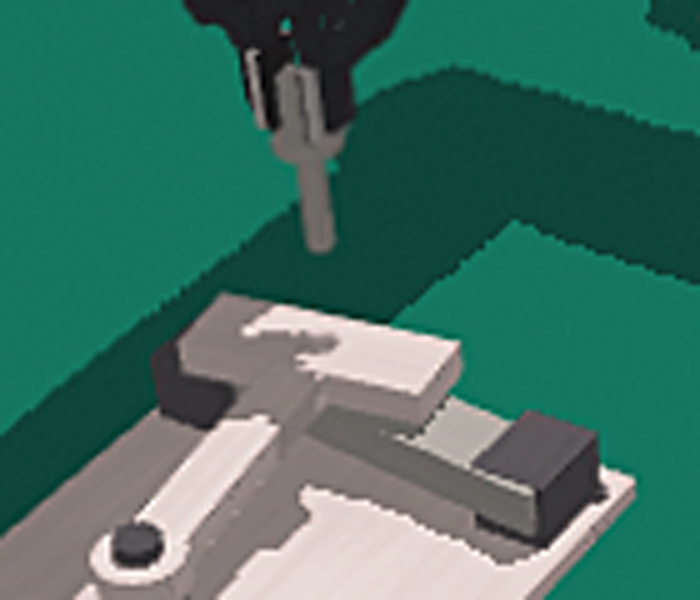

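Run:
```python
from h import *
a=manip.camera_model('scene');b=manip.camera_model('side');s,Rm=st()
sc=lambda x,y,s,u,v:(u+x/s-.5+.5/s,v+y/s-.5+.5/s)
A=sc(320,247,5,150,100);B=sc(425,233,5,280,80)
f=tri([(a,A),(b,B)]);print('foot',f.round(1), 'rel tcp',(f-s['tcp_pos']).round(1))
for z in (108,109,110): print(onz(a,A,z).round(1),onz(b,B,z).round(1))
c1=tri([(a,sc(308,152,5,150,100)),(b,sc(430,140,5,280,80))]);print('collar underside',c1)
```

```text
t 7.98 tcp [ 489.8 -153.1  187.2] F [-0.2 -0.4 -0.8] T [ 0.03 -0.06 -0.02] w 17.8
R [[-0.971, 0.234, -0.04], [0.235, 0.972, -0.014], [0.036, -0.023, -0.999]] q [-0.29  0.14 -0.16  1.3  -0.02 -0.05]
foot [ 486.7 -152.8  109.5] rel tcp [ -3.1   0.3 -77.7]
[ 485.1 -153.5  108. ] [ 486.2 -156.4  108. ]
[ 486.5 -152.8  109. ] [ 486.4 -154.5  109. ]
[ 487.9 -152.1  110. ] [ 486.6 -152.6  110. ]
collar underside [ 488.07524913 -152.06406269  158.27841342]
```

>>> {"fn": "servo_tool", "kwargs": {"plan": [{"hand": 0.01,"slide": [-0.003,0.0004,0.004],"turn": 0},{"hand": 0.01,"slide": [-0.003,0.0004,0.006],"turn": 0},{"hand": 0.01,"slide": [-0.003,0.0004,0.008],"turn": 0},{"hand": 0.01,"slide": [-0.002,0.0003,0.008],"turn": 0},{"hand": 0.01,"slide": [0,0,0.005],"turn": 0},{"hand": 0.01,"slide": [0,0,0.003],"turn": 0},{"hand": 0.01,"slide": [0,0,-0.0003],"turn": 0},{"hand": 0.01,"slide": [0,0,-0.0004],"turn": 0}]}}

```text
time: 8.65
tcp_pos: [500.9, -150.7, 148.4]
orientation: [-0.356, -3.081, 0.027]
force: [0.1, 0.4, 0.1]
width: 18.1
```

Run:
```python
from h import *
s,Rm=st()
m=manip.camera_model('wrist')
for n in ['wrist','scene','side']:
    cv2.imwrite(f'pics/{n}7.png',manip.read_camera(n)[:,:,::-1])
b=cv2.imread('pics/side7.png');b=cv2.resize(b[100:180,310:410],None,fx=6,fy=6,interpolation=cv2.INTER_CUBIC)
a=cv2.imread('pics/scene7.png');a=cv2.resize(a[120:200,170:270],None,fx=6,fy=6,interpolation=cv2.INTER_CUBIC)
cv2.imwrite('pics/b7a.png',a);cv2.imwrite('pics/b7b.png',b)
w=cv2.imread('pics/wrist7.png');cv2.imwrite('pics/b7w.png',cv2.resize(w[160:330,220:440],None,fx=3.5,fy=3.5,interpolation=cv2.INTER_CUBIC))
```

```text
t 8.65 tcp [ 500.9 -150.7  148.4] F [0.1 0.4 0.1] T [ 0.02 -0.06 -0.03] w 18.1
R [[-0.973, 0.227, -0.042], [0.228, 0.974, -0.013], [0.038, -0.022, -0.999]] q [-0.28  0.17 -0.21  1.23 -0.02 -0.05]
```

View pics/b7a.png

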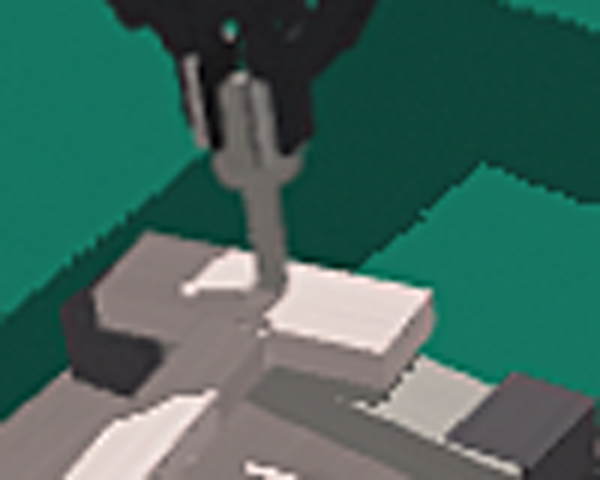

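View pics/b7b.png

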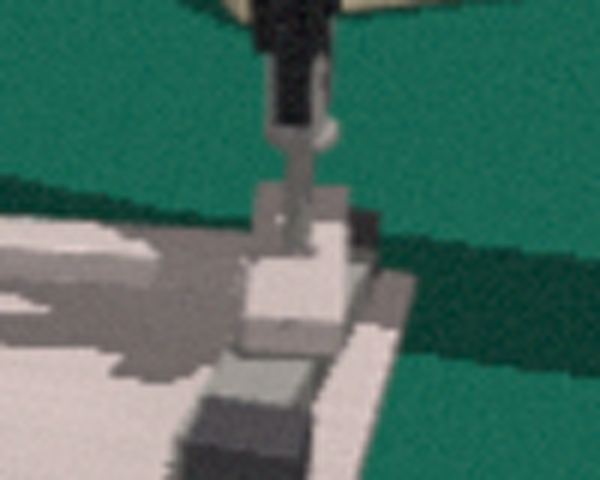

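View pics/b7w.png

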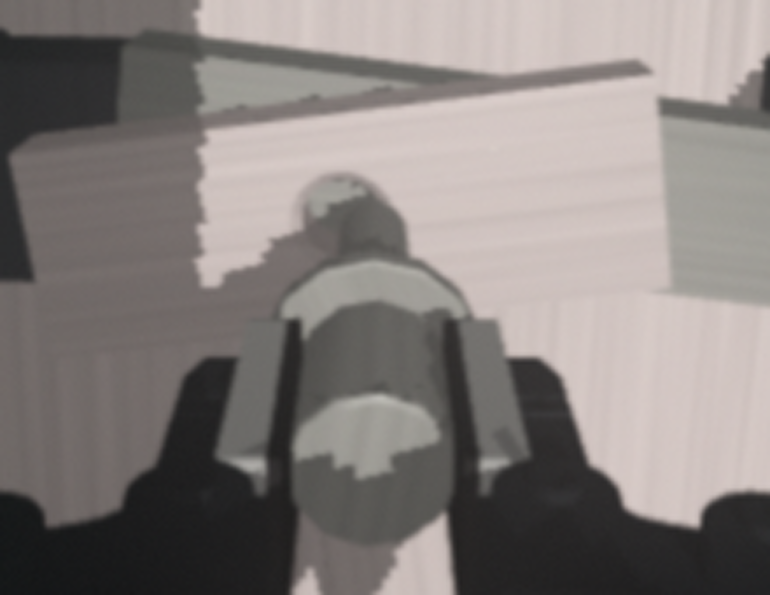

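Run:
```python
from h import *
s,Rm=st();m=manip.camera_model('wrist')
c=lambda x,y:(220+x/3.5-.36,160+y/3.5-.36)
e=onz(m,c(344,218),66);f=onz(m,c(373,220),70.4);print(e,f,(Rm.T@(e-f)).round(1))
a=manip.camera_model('scene');b=manip.camera_model('side')
sc=lambda x,y,s,u,v:(u+x/s-.5+.5/s,v+y/s-.5+.5/s)
A=sc(270,290,6,170,120);B=sc(296,244,6,310,100)
print(tri([(a,A),(b,B)]),onz(a,A,70.4),onz(b,B,70.4))
```

```text
t 8.8 tcp [ 501.3 -150.8  149.1] F [ 0.6 -0.  -0.2] T [ 0.03 -0.02  0.02] w 18.2
R [[-0.973, 0.228, -0.041], [0.228, 0.974, -0.013], [0.037, -0.022, -0.999]] q [-0.28  0.17 -0.21  1.23 -0.02 -0.05]
[ 497.54123012 -157.71610238   66.        ] [ 497.74352836 -152.26114434   70.4       ] [-1.2 -5.3  4.5]
[ 498.88630598 -150.68744899   70.33463256] [ 500.63122684 -149.59595436   70.4       ] [ 498.27398416 -152.6557482    70.4       ]
```

>>> {"fn": "servo_tool", "kwargs": {"plan": [{"hand": 0.01,"slide": [0.0001,-0.0016,-0.0003],"turn": 0},{"hand": 0.01,"slide": [0.0001,-0.0016,-0.0003],"turn": 0},{"hand": 0.01,"slide": [0,-0.0016,-0.0003],"turn": 0},{"hand": 0.01,"slide": [0,0,0.001],"turn": 0},{"hand": 0.01,"slide": [0,0,0.0015],"turn": 0},{"hand": 0.01,"slide": [-0.0001,0,0.002],"turn": 0},{"hand": 0.01,"slide": [-0.0001,0.0001,0.002],"turn": 0},{"hand": 0.01,"slide": [0,0,0],"turn": 0}]}}

```text
time: 9.47
tcp_pos: [500.5, -156.8, 144.9]
orientation: [-0.358, -3.085, 0.029]
force: [-0.2, -0.4, -0.9]
width: 18.2
```

Run:
```python
from h import *
s,Rm=st()
w=manip.read_camera('wrist')[:,:,::-1];cv2.imwrite('pics/b8w.png',cv2.resize(w[160:330,220:440],None,fx=3.5,fy=3.5,interpolation=cv2.INTER_CUBIC))
```

```text
t 9.47 tcp [ 500.5 -156.8  144.9] F [-0.2 -0.4 -0.9] T [ 0.02 -0.09  0.03] w 18.2
R [[-0.973, 0.229, -0.038], [0.229, 0.973, -0.014], [0.034, -0.023, -0.999]] q [-0.29  0.17 -0.22  1.21 -0.02 -0.06]
```

View pics/b8w.png

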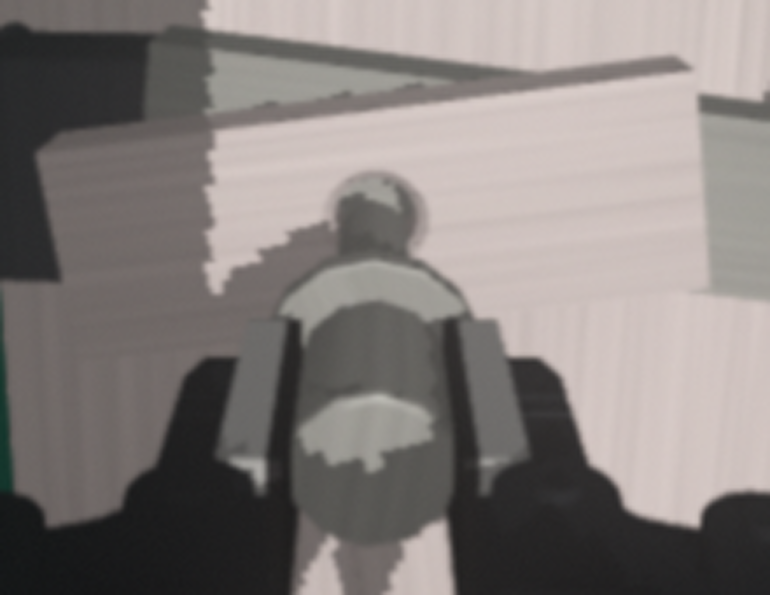

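>>> {"fn": "servo_tool", "kwargs": {"plan": [{"hand": 0.01,"slide": [0,0.0005,0.002],"turn": 0},{"hand": 0.01,"slide": [-0.0001,0.0001,0.002],"turn": 0},{"hand": 0.01,"slide": [-0.0001,0,0.002],"turn": 0},{"hand": 0.01,"slide": [-0.0001,0.0001,0.002],"turn": 0},{"hand": 0.01,"slide": [-0.0001,0,0.002],"turn": 0},{"hand": 0.01,"slide": [0,0.0001,0.002],"turn": 0},{"hand": 0.01,"slide": [-0.0001,0,0.001],"turn": 0},{"hand": 0.01,"slide": [0,0,0],"turn": 0}]}}

```text
time: 10.18
tcp_pos: [500.6, -155.9, 130.2]
orientation: [-0.357, -3.084, 0.029]
force: [0.2, -0.3, -1.8]
width: 18.1
```

Run:
```python
from h import *
s,Rm=st()
w=manip.read_camera('wrist')[:,:,::-1];cv2.imwrite('pics/b9w.png',cv2.resize(w[160:330,220:440],None,fx=3.5,fy=3.5,interpolation=cv2.INTER_CUBIC))
```

```text
t 10.18 tcp [ 500.6 -155.9  130.2] F [ 0.2 -0.3 -1.8] T [-0.01 -0.05 -0.04] w 18.1
R [[-0.973, 0.228, -0.038], [0.229, 0.973, -0.014], [0.034, -0.022, -0.999]] q [-0.29  0.18 -0.24  1.18 -0.02 -0.06]
```

View pics/b9w.png

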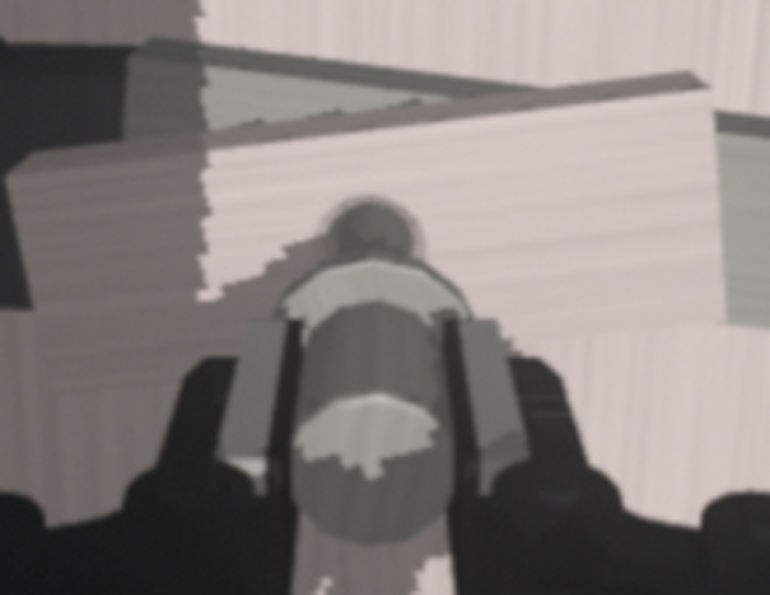

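The foot is well inside the eye (shaft at (372,230) within the mouth ring), with no force yet. I'll go on down gently to find the rail.

>>> {"fn": "servo_tool", "kwargs": {"plan": [{"hand": 0.01,"slide": [0,0,0.001],"turn": 0},{"hand": 0.01,"slide": [0,0,0.001],"turn": 0},{"hand": 0.01,"slide": [0,0,0.001],"turn": 0},{"hand": 0.01,"slide": [0,0,0.001],"turn": 0},{"hand": 0.01,"slide": [0,0,0.0005],"turn": 0},{"hand": 0.01,"slide": [0,0,0.0005],"turn": 0},{"hand": 0.01,"slide": [0,0,0.0005],"turn": 0},{"hand": 0.01,"slide": [0,0,0.0005],"turn": 0}]}}

```text
time: 10.9
tcp_pos: [500.6, -156.1, 124.1]
orientation: [-0.357, -3.085, 0.029]
force: [-1.0, 0.3, -1.1]
width: 17.8
```

Run:
```python
from h import *
s,Rm=st()
```

```text
t 10.9 tcp [ 500.6 -156.1  124.1] F [-1.   0.3 -1.1] T [ 0.02 -0.05  0.06] w 17.8
R [[-0.973, 0.228, -0.038], [0.229, 0.973, -0.014], [0.033, -0.022, -0.999]] q [-0.29  0.18 -0.25  1.17 -0.02 -0.06]
```

>>> {"fn": "servo_tool", "kwargs": {"plan": [{"hand": 0.01,"slide": [0,0,0.0005],"turn": 0},{"hand": 0.01,"slide": [0,0,0.0005],"turn": 0},{"hand": 0.01,"slide": [0,0,0.0004],"turn": 0},{"hand": 0.01,"slide": [0,0,0.0004],"turn": 0},{"hand": 0.01,"slide": [0,0,0.0003],"turn": 0},{"hand": 0.01,"slide": [0,0,0.0003],"turn": 0},{"hand": 0.01,"slide": [0,0,0.0003],"turn": 0},{"hand": 0.01,"slide": [0,0,0.0003],"turn": 0}]}}

```text
time: 11.57
tcp_pos: [500.9, -156.3, 122.7]
orientation: [-0.358, -3.087, 0.029]
force: [-1.4, -0.0, 4.4]
width: 18.0
```

Contact at TCP z ≈ 122.7 with about 5 N. Now I'll sweep lightly along tool +y (the arc is nearly straight along it), watching for a drop.

>>> {"fn": "servo_tool", "kwargs": {"plan": [{"hand": 0.01,"slide": [0.0001,0.0007,0.0002],"turn": 0},{"hand": 0.01,"slide": [0.0001,0.0007,0.0002],"turn": 0},{"hand": 0.01,"slide": [0.0001,0.0007,0.0002],"turn": 0},{"hand": 0.01,"slide": [0,0.0007,0.0002],"turn": 0},{"hand": 0.01,"slide": [0.0001,0.0007,0.0002],"turn": 0},{"hand": 0.01,"slide": [0.0001,0.0007,0.0002],"turn": 0},{"hand": 0.01,"slide": [0.0001,0.0007,0.0002],"turn": 0},{"hand": 0.01,"slide": [0,0.0007,0.0002],"turn": 0}]}}

```text
time: 12.23
tcp_pos: [501.1, -154.8, 122.7]
orientation: [-0.362, -3.087, 0.048]
force: [-2.6, -3.0, 5.6]
width: 18.4
```

Run:
```python
from h import *
s,Rm=st()
```

```text
t 12.23 tcp [ 501.1 -154.8  122.7] F [-2.6 -3.   5.6] T [-0.86  0.65  0.05] w 18.4
R [[-0.972, 0.231, -0.036], [0.232, 0.972, -0.027], [0.029, -0.035, -0.999]] q [-0.28  0.18 -0.26  1.16 -0.04 -0.05]
```

>>> {"fn": "servo_tool", "kwargs": {"plan": [{"hand": 0.01,"slide": [0.0001,0.0015,-0.0001],"turn": 0},{"hand": 0.01,"slide": [0.0001,0.0015,0],"turn": 0},{"hand": 0.01,"slide": [0.0001,0.0015,0],"turn": 0},{"hand": 0.01,"slide": [0.0001,0.0015,0],"turn": 0},{"hand": 0,"slide": [0,0.0015,0],"turn": 0},{"hand": 0,"slide": [0.0001,0.0015,0],"turn": 0},{"hand": 0,"slide": [0,0,0],"turn": 0},{"hand": 0,"slide": [0,0,0],"turn": 0}]}}

```text
time: 12.9
tcp_pos: [502.2, -146.8, 122.6]
orientation: [-0.363, -3.086, 0.056]
force: [-2.3, -3.5, 4.0]
width: 17.9
```

Run:
```python
from h import *
s,Rm=st()
w=manip.read_camera('wrist')[:,:,::-1];cv2.imwrite('pics/b10w.png',cv2.resize(w[160:330,220:440],None,fx=3.5,fy=3.5,interpolation=cv2.INTER_CUBIC))
```

```text
t 12.9 tcp [ 502.2 -146.8  122.6] F [-2.3 -3.5  4. ] T [-1.01  0.62 -0.01] w 17.9
R [[-0.972, 0.231, -0.037], [0.233, 0.972, -0.032], [0.029, -0.04, -0.999]] q [-0.26  0.18 -0.26  1.16 -0.04 -0.03]
```

View pics/b10w.png

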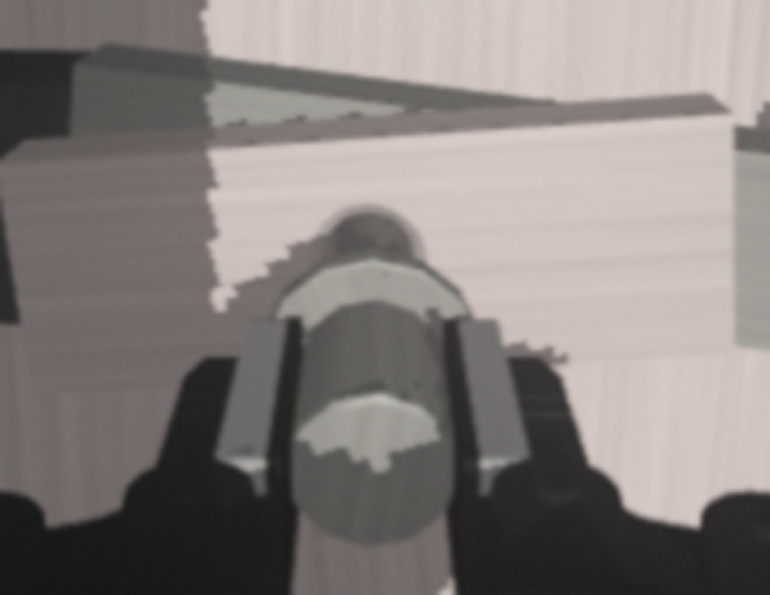

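>>> {"fn": "servo_tool", "kwargs": {"plan": [{"hand": 0,"slide": [0.0001,0.0012,0.0001],"turn": 0},{"hand": 0,"slide": [0.0001,0.0012,0.0001],"turn": 0},{"hand": 0,"slide": [0.0001,0.0012,0.0001],"turn": 0},{"hand": 0,"slide": [0,0.0012,0.0001],"turn": 0},{"hand": 0,"slide": [0.0001,0.0012,0.0001],"turn": 0},{"hand": 0,"slide": [0,0.0012,0.0001],"turn": 0},{"hand": 0,"slide": [0,0.0012,0.0001],"turn": 0},{"hand": 0,"slide": [0,0,0.0001],"turn": 0}]}}

```text
time: 13.62
tcp_pos: [503.5, -140.0, 122.6]
orientation: [-0.366, -3.086, 0.062]
force: [-2.9, -2.2, 5.1]
width: 17.9
```

Run:
```python
from h import *
s,Rm=st()
```

```text
t 13.62 tcp [ 503.5 -140.   122.6] F [-2.9 -2.2  5.1] T [-0.63  0.65 -0.04] w 17.9
R [[-0.972, 0.233, -0.038], [0.234, 0.972, -0.036], [0.028, -0.044, -0.999]] q [-0.25  0.17 -0.27  1.16 -0.04 -0.01]
```

>>> {"fn": "servo_tool", "kwargs": {"plan": [{"hand": 0,"slide": [0,0.0012,0.0001],"turn": 0},{"hand": 0,"slide": [0,0.0012,0.0001],"turn": 0},{"hand": 0,"slide": [0,0.0012,0.0001],"turn": 0},{"hand": 0,"slide": [0,0.0012,0.0001],"turn": 0},{"hand": 0,"slide": [0,0.0012,0.0001],"turn": 0},{"hand": 0,"slide": [0,0.0012,0.0001],"turn": 0},{"hand": 0,"slide": [0,0.0012,0.0001],"turn": 0},{"hand": 0,"slide": [0,0,0.0001],"turn": 0}]}}

```text
time: 14.28
tcp_pos: [505.0, -133.3, 122.6]
orientation: [-0.368, -3.086, 0.07]
force: [-1.7, -2.4, 5.7]
width: 18.0
```

Run:
```python
from h import *
s,Rm=st()
```

```text
t 14.28 tcp [ 505.  -133.3  122.6] F [-1.7 -2.4  5.7] T [-0.67  0.64  0.01] w 18.0
R [[-0.971, 0.234, -0.038], [0.236, 0.971, -0.041], [0.027, -0.048, -0.998]] q [-0.23  0.17 -0.27  1.16 -0.05  0.01]
```

>>> {"fn": "servo_tool", "kwargs": {"plan": [{"hand": 0,"slide": [0,0.0012,0.0001],"turn": 0},{"hand": 0,"slide": [0,0.0012,0.0001],"turn": 0},{"hand": 0,"slide": [0,0.0012,0.0001],"turn": 0},{"hand": 0,"slide": [-0.0001,0.0012,0.0001],"turn": 0},{"hand": 0,"slide": [0,0.0012,0.0001],"turn": 0},{"hand": 0,"slide": [-0.0001,0.0012,0.0001],"turn": 0},{"hand": 0,"slide": [0,0.0012,0.0001],"turn": 0},{"hand": 0,"slide": [0,0,0.0001],"turn": 0}]}}

```text
time: 14.95
tcp_pos: [506.7, -126.4, 122.6]
orientation: [-0.37, -3.086, 0.076]
force: [-3.1, -3.1, 4.9]
width: 18.1
```

Run:
```python
from h import *
s,Rm=st()
w=manip.read_camera('wrist')[:,:,::-1];cv2.imwrite('pics/b11w.png',cv2.resize(w[160:330,220:440],None,fx=3.5,fy=3.5,interpolation=cv2.INTER_CUBIC))
```

```text
t 14.95 tcp [ 506.7 -126.4  122.6] F [-3.1 -3.1  4.9] T [-0.76  0.56  0.02] w 18.1
R [[-0.971, 0.236, -0.038], [0.237, 0.97, -0.044], [0.027, -0.052, -0.998]] q [-0.22  0.17 -0.27  1.16 -0.05  0.02]
```

View pics/b11w.png

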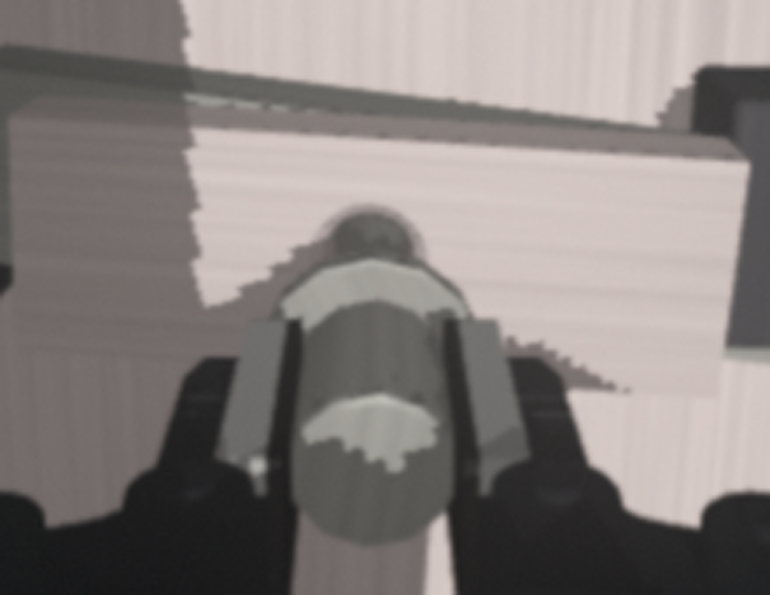

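>>> {"fn": "servo_tool", "kwargs": {"plan": [{"hand": 0,"slide": [0.0006,0.001,0.0001],"turn": 0},{"hand": 0,"slide": [0.0006,0.001,0.0001],"turn": 0},{"hand": 0,"slide": [0.0003,0.001,0.0001],"turn": 0},{"hand": 0,"slide": [0,0.001,0.0002],"turn": 0},{"hand": 0,"slide": [0,0.001,0.0002],"turn": 0},{"hand": 0,"slide": [0,0.001,0.0002],"turn": 0},{"hand": 0,"slide": [0,0.001,0.0002],"turn": 0},{"hand": 0,"slide": [0,0,0.0002],"turn": 0}]}}

```text
time: 15.67
tcp_pos: [508.3, -119.3, 122.2]
orientation: [-0.371, -3.089, 0.077]
force: [-2.5, -3.1, 5.4]
width: 17.9
```

Run:
```python
from h import *
s,Rm=st()
```

```text
t 15.67 tcp [ 508.3 -119.3  122.2] F [-2.5 -3.1  5.4] T [-0.82  0.47 -0.05] w 17.9
R [[-0.971, 0.236, -0.035], [0.237, 0.97, -0.046], [0.023, -0.053, -0.998]] q [-0.2   0.17 -0.27  1.15 -0.05  0.04]
```

>>> {"fn": "servo_tool", "kwargs": {"plan": [{"hand": 0,"slide": [0.0002,0,0.0003],"turn": 0},{"hand": 0,"slide": [0.0002,0,0.0003],"turn": 0},{"hand": 0,"slide": [0.0002,0,0.0003],"turn": 0},{"hand": 0,"slide": [0,0,0.0003],"turn": 0},{"hand": 0,"slide": [0,0.0004,0.0003],"turn": 0},{"hand": 0,"slide": [0,0.0004,0.0003],"turn": 0},{"hand": 0,"slide": [0,0.0004,0.0003],"turn": 0},{"hand": 0,"slide": [0,0.0004,0.0003],"turn": 0}]}}

```text
time: 16.33
tcp_pos: [508.5, -118.1, 121.9]
orientation: [-0.371, -3.092, 0.082]
force: [-1.8, -3.1, 6.3]
width: 17.9
```

Run:
```python
from h import *
s,Rm=st()
```

```text
t 16.33 tcp [ 508.5 -118.1  121.9] F [-1.8 -3.1  6.3] T [-1.12  0.64 -0.02] w 17.9
R [[-0.971, 0.236, -0.033], [0.237, 0.97, -0.049], [0.02, -0.055, -0.998]] q [-0.2   0.17 -0.27  1.15 -0.05  0.04]
```

>>> {"fn": "servo_tool", "kwargs": {"plan": [{"hand": 0,"slide": [0.0002,0.001,0],"turn": 0},{"hand": 0,"slide": [0.0002,0.001,0.0001],"turn": 0},{"hand": 0,"slide": [0,0.001,0.0001],"turn": 0},{"hand": 0,"slide": [0,0.001,0.0001],"turn": 0},{"hand": 0,"slide": [0,0.001,0.0001],"turn": 0},{"hand": 0,"slide": [0,0.001,0.0001],"turn": 0},{"hand": 0,"slide": [0,0,0.0002],"turn": 0},{"hand": 0,"slide": [0,0,0.0002],"turn": 0}], "grip_force": 90}}

```text
time: 17.0
tcp_pos: [508.6, -113.2, 119.4]
orientation: [-0.372, -3.089, 0.091]
force: [-0.9, -2.4, 1.6]
width: 17.3
```

Run:
```python
from h import *
s,Rm=st()
for n in ['wrist','scene','side']:
    cv2.imwrite(f'pics/{n}12.png',manip.read_camera(n)[:,:,::-1])
b=cv2.imread('pics/side12.png');b=cv2.resize(b[100:180,310:410],None,fx=6,fy=6,interpolation=cv2.INTER_CUBIC)
a=cv2.imread('pics/scene12.png');a=cv2.resize(a[120:200,170:270],None,fx=6,fy=6,interpolation=cv2.INTER_CUBIC)
cv2.imwrite('pics/b12a.png',a);cv2.imwrite('pics/b12b.png',b)
w=cv2.imread('pics/wrist12.png');cv2.imwrite('pics/b12w.png',cv2.resize(w[160:330,220:440],None,fx=3.5,fy=3.5,interpolation=cv2.INTER_CUBIC))
```

```text
t 17.0 tcp [ 508.6 -113.2  119.4] F [-0.9 -2.4  1.6] T [-0.79  0.22  0.02] w 17.3
R [[-0.971, 0.236, -0.036], [0.238, 0.97, -0.054], [0.022, -0.061, -0.998]] q [-0.19  0.17 -0.28  1.15 -0.06  0.05]
```

View pics/b12w.png

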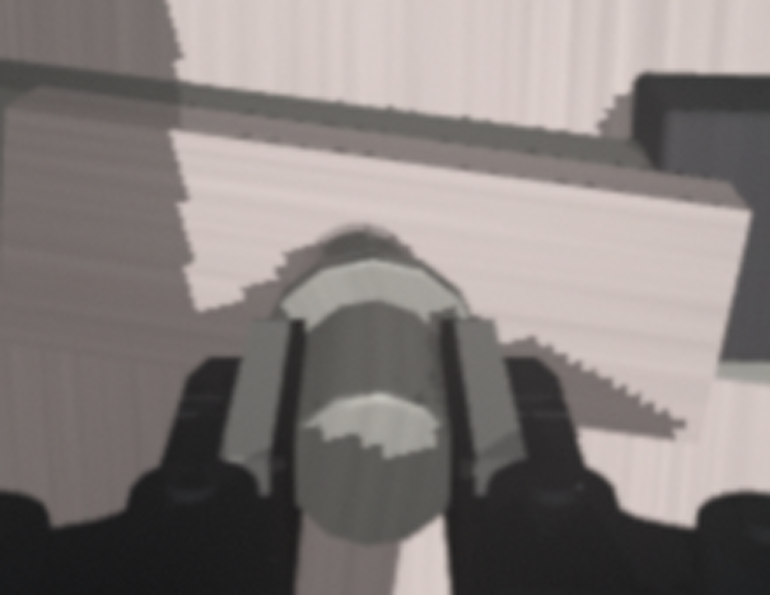

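View pics/b12a.png

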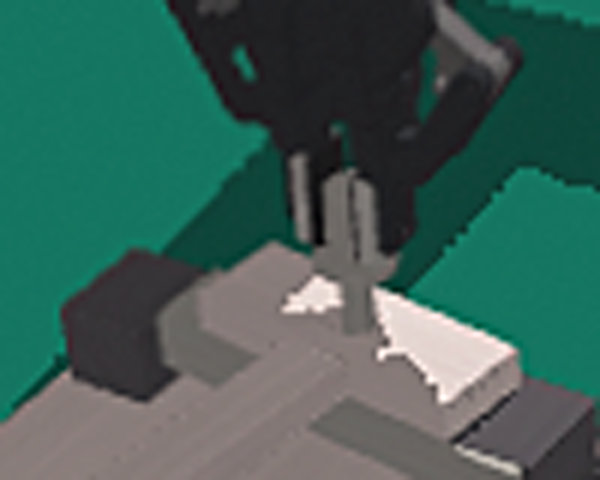

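View pics/b12b.png

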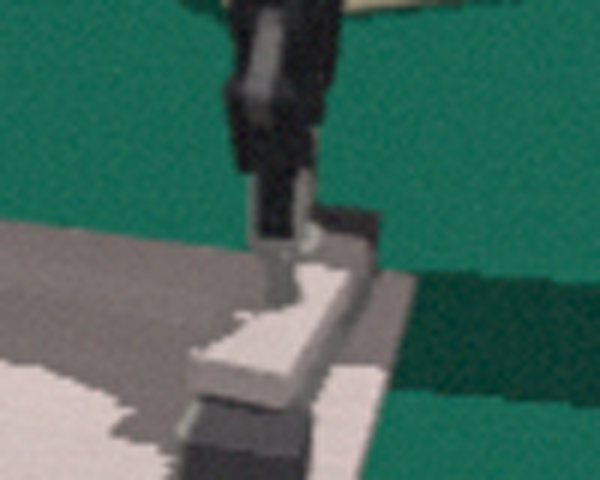

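z fell 2.5 mm with the force dropping: probably entering the hole. Press on straight down (world vertical), gently.

>>> {"fn": "servo_tool", "kwargs": {"plan": [{"hand": 0,"slide": [0,0,0.0005],"turn": 0},{"hand": 0,"slide": [0,0,0.0005],"turn": 0},{"hand": 0,"slide": [0,0,0.0005],"turn": 0},{"hand": 0,"slide": [0,0,0.0005],"turn": 0},{"hand": 0,"slide": [0,0,0.0005],"turn": 0},{"hand": 0,"slide": [0,0,0.0005],"turn": 0},{"hand": 0,"slide": [0,0,0.0005],"turn": 0},{"hand": 0,"slide": [0,0,0.0005],"turn": 0}]}}

```text
time: 17.82
tcp_pos: [508.5, -113.5, 114.9]
orientation: [-0.372, -3.089, 0.091]
force: [-1.4, -3.8, 0.3]
width: 17.1
```

Run:
```python
from h import *
s,Rm=st()
```

```text
t 17.82 tcp [ 508.5 -113.5  114.9] F [-1.4 -3.8  0.3] T [-0.86  0.19 -0.03] w 17.1
R [[-0.971, 0.236, -0.036], [0.238, 0.97, -0.054], [0.022, -0.061, -0.998]] q [-0.19  0.17 -0.29  1.14 -0.06  0.05]
```

The pin is in the hole: down 8 mm with no vertical force. On down, relieving the side load.

>>> {"fn": "servo_tool", "kwargs": {"plan": [{"hand": 0,"slide": [0,-0.0002,0.001],"turn": 0},{"hand": 0,"slide": [0,-0.0002,0.001],"turn": 0},{"hand": 0,"slide": [0,-0.0001,0.001],"turn": 0},{"hand": 0,"slide": [0,-0.0001,0.001],"turn": 0},{"hand": 0,"slide": [0,0,0.001],"turn": 0},{"hand": 0,"slide": [0,0,0.001],"turn": 0},{"hand": 0,"slide": [0,0,0.001],"turn": 0},{"hand": 0,"slide": [0,0,0.001],"turn": 0}]}}

```text
time: 18.48
tcp_pos: [508.1, -114.2, 105.9]
orientation: [-0.371, -3.089, 0.089]
force: [-0.2, -3.8, 1.9]
width: 17.1
```

Run:
```python
from h import *
s,Rm=st()
```

```text
t 18.48 tcp [ 508.1 -114.2  105.9] F [-0.2 -3.8  1.9] T [-0.74  0.16  0.  ] w 17.1
R [[-0.971, 0.236, -0.036], [0.238, 0.97, -0.053], [0.022, -0.06, -0.998]] q [-0.19  0.18 -0.3   1.12 -0.06  0.05]
```

>>> {"fn": "servo_tool", "kwargs": {"plan": [{"hand": 0,"slide": [0,-0.0002,0.001],"turn": 0},{"hand": 0,"slide": [0,-0.0002,0.001],"turn": 0},{"hand": 0,"slide": [0,-0.0002,0.001],"turn": 0},{"hand": 0,"slide": [0,-0.0002,0.001],"turn": 0},{"hand": 0,"slide": [0,-0.0001,0.001],"turn": 0},{"hand": 0,"slide": [0,-0.0001,0.001],"turn": 0},{"hand": 0,"slide": [0,0,0.001],"turn": 0},{"hand": 0,"slide": [0,0,0.0005],"turn": 0}]}}

```text
time: 19.15
tcp_pos: [507.7, -114.9, 97.2]
orientation: [-0.371, -3.089, 0.086]
force: [-0.3, -2.6, 1.5]
width: 17.2
```

Run:
```python
from h import *
s,Rm=st()
for n in ['wrist','scene','side']:
    cv2.imwrite(f'pics/{n}13.png',manip.read_camera(n)[:,:,::-1])
b=cv2.imread('pics/side13.png');b=cv2.resize(b[100:180,310:410],None,fx=6,fy=6,interpolation=cv2.INTER_CUBIC)
a=cv2.imread('pics/scene13.png');a=cv2.resize(a[120:200,170:270],None,fx=6,fy=6,interpolation=cv2.INTER_CUBIC)
cv2.imwrite('pics/b13a.png',a);cv2.imwrite('pics/b13b.png',b)
```

```text
t 19.15 tcp [ 507.7 -114.9   97.2] F [-0.3 -2.6  1.5] T [-0.56  0.06  0.02] w 17.2
R [[-0.971, 0.236, -0.036], [0.237, 0.97, -0.051], [0.023, -0.058, -0.998]] q [-0.19  0.18 -0.31  1.1  -0.06  0.05]
```

View pics/b13a.png

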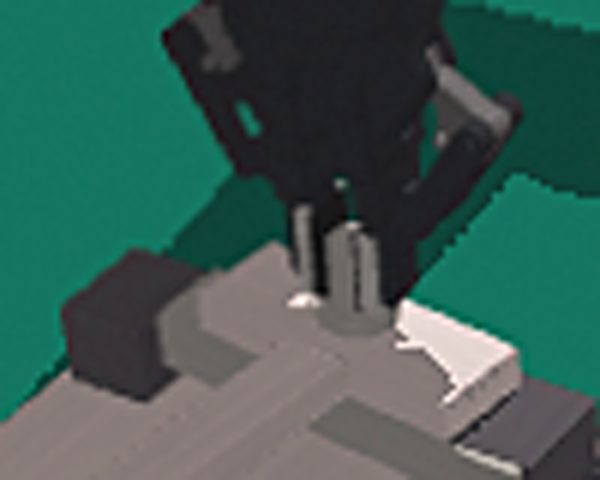

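View pics/b13b.png

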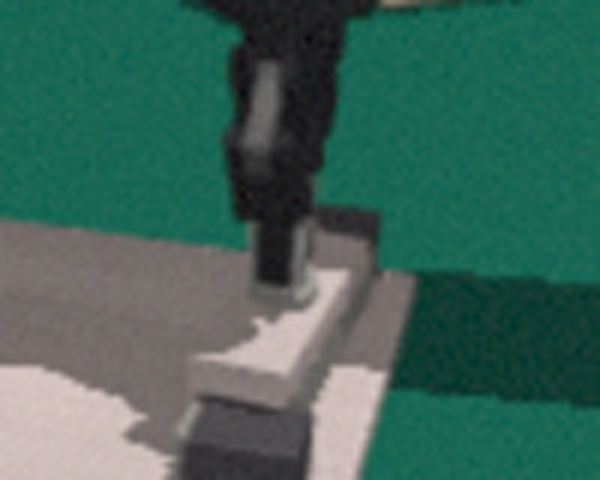

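>>> {"fn": "servo_tool", "kwargs": {"plan": [{"hand": 0,"slide": [0,-0.0003,0.0006],"turn": 0},{"hand": 0,"slide": [0,-0.0003,0.0006],"turn": 0},{"hand": 0,"slide": [0,-0.0002,0.0005],"turn": 0},{"hand": 0,"slide": [0,-0.0002,0.0004],"turn": 0},{"hand": 0,"slide": [0,-0.0001,0.0003],"turn": 0},{"hand": 0,"slide": [0,0,0.0003],"turn": 0},{"hand": 0,"slide": [0,0,0.0003],"turn": 0},{"hand": 0,"slide": [0,0,0.0003],"turn": 0}]}}

```text
time: 19.97
tcp_pos: [507.5, -115.3, 94.4]
orientation: [-0.37, -3.09, 0.082]
force: [-1.4, -0.7, 3.5]
width: 17.6
```

Run:
```python
from h import *
s,Rm=st()
```

```text
t 19.97 tcp [ 507.5 -115.3   94.4] F [-1.4 -0.7  3.5] T [-0.23  0.3   0.03] w 17.6
R [[-0.971, 0.235, -0.035], [0.237, 0.97, -0.049], [0.022, -0.056, -0.998]] q [-0.19  0.18 -0.32  1.09 -0.05  0.04]
```

>>> {"fn": "servo_tool", "kwargs": {"plan": [{"hand": 0,"slide": [0,-0.0001,0.0003],"turn": 0},{"hand": 0,"slide": [0,-0.0001,0.0003],"turn": 0},{"hand": 0,"slide": [0,-0.0001,0.0003],"turn": 0},{"hand": 0,"slide": [0,0,0.0003],"turn": 0},{"hand": 0,"slide": [0,0,0.0003],"turn": 0},{"hand": 0,"slide": [0,0,0.0003],"turn": 0},{"hand": 0,"slide": [0,0,0.0003],"turn": 0},{"hand": 0,"slide": [0,0,0.0003],"turn": 0}]}}

```text
time: 20.63
tcp_pos: [507.5, -115.3, 94.4]
orientation: [-0.369, -3.092, 0.081]
force: [-2.2, 0.0, 5.3]
width: 17.6
```

Run:
```python
from h import *
s,Rm=st()
```

```text
t 20.63 tcp [ 507.5 -115.3   94.4] F [-2.2  0.   5.3] T [-0.09  0.48  0.05] w 17.6
R [[-0.972, 0.235, -0.033], [0.236, 0.971, -0.048], [0.02, -0.055, -0.998]] q [-0.19  0.18 -0.32  1.09 -0.05  0.04]
```

Seated: z stays at 94.4 with 5–6 N. Release in place, with limited opening.

>>> {"fn": "servo_tool", "kwargs": {"plan": [{"hand": 0.02,"slide": [0,0,0],"turn": 0},{"hand": 0.024,"slide": [0,0,0],"turn": 0},{"hand": 0.028,"slide": [0,0,-0.0003],"turn": 0},{"hand": 0.034,"slide": [0,0,-0.0004],"turn": 0},{"hand": 0.04,"slide": [0,0,-0.0004],"turn": 0},{"hand": 0.045,"slide": [0,0,-0.0004],"turn": 0},{"hand": 0.045,"slide": [0,0,-0.0004],"turn": 0},{"hand": 0.045,"slide": [0,0,-0.0004],"turn": 0}], "grip_force": 20}}

```text
time: 21.3
tcp_pos: [507.2, -114.2, 94.9]
orientation: [-0.368, -3.09, 0.077]
force: [-1.0, -0.6, 0.1]
width: 44.9
```

Run:
```python
from h import *
s,Rm=st()
w=manip.read_camera('wrist')[:,:,::-1];cv2.imwrite('pics/w14.png',w)
```

```text
t 21.3 tcp [ 507.2 -114.2   94.9] F [-1.  -0.6  0.1] T [ 0.09 -0.07 -0.01] w 44.9
R [[-0.972, 0.234, -0.034], [0.236, 0.971, -0.046], [0.023, -0.052, -0.998]] q [-0.19  0.18 -0.32  1.09 -0.05  0.04]
```

View pics/w14.png

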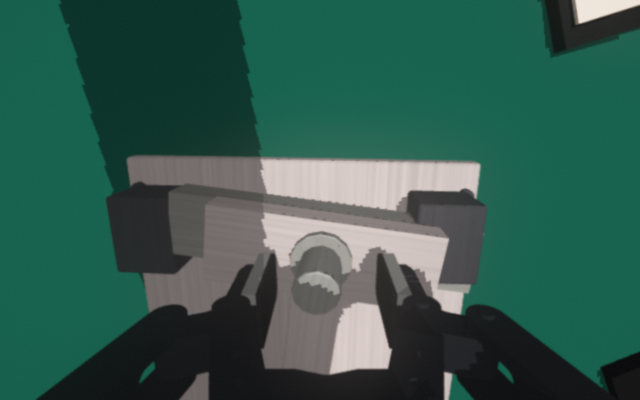

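The pin stands free at (320,280), clear of both pads. Retreat straight up.

>>> {"fn": "servo_tool", "kwargs": {"plan": [{"hand": 0.045,"slide": [0.0001,-0.0003,-0.006],"turn": 0},{"hand": 0.045,"slide": [0.0002,-0.0004,-0.008],"turn": 0},{"hand": 0.045,"slide": [0.0002,-0.0005,-0.01],"turn": 0},{"hand": 0.045,"slide": [0.0003,-0.0006,-0.012],"turn": 0},{"hand": 0.045,"slide": [0.0004,-0.0008,-0.016],"turn": 0},{"hand": 0.045,"slide": [0.0005,-0.001,-0.02],"turn": 0},{"hand": 0.045,"slide": [0.0005,-0.001,-0.02],"turn": 0},{"hand": 0.045,"slide": [0.0005,-0.001,-0.02],"turn": 0}]}}

```text
time: 22.02
tcp_pos: [505.1, -113.5, 213.5]
orientation: [-0.368, -3.085, 0.076]
force: [0.4, -0.7, -0.2]
width: 45.1
```

>>> {"fn": "servo_tool", "kwargs": {"plan": [{"hand": 0.045,"slide": [0.012,0.024,-0.018],"turn": 0},{"hand": 0.045,"slide": [0.012,0.024,-0.018],"turn": 0},{"hand": 0.045,"slide": [0.012,0.024,-0.018],"turn": 0},{"hand": 0.045,"slide": [0.012,0.024,-0.01],"turn": 0},{"hand": 0.045,"slide": [0.01,0.02,0],"turn": 0},{"hand": 0.045,"slide": [0.005,0.01,0],"turn": 0},{"hand": 0.045,"slide": [0,0,0],"turn": 0},{"hand": 0.045,"slide": [0,0,0],"turn": 0}]}}

```text
time: 22.68
tcp_pos: [476.6, 31.2, 291.4]
orientation: [-0.376, -3.105, 0.073]
force: [-0.2, -0.8, -0.8]
width: 45.1
```

Run:
```python
from h import *
s,Rm=st()
for n in ['scene','side']:
    cv2.imwrite(f'pics/{n}15.png',manip.read_camera(n)[:,:,::-1])
b=cv2.imread('pics/side15.png');b=cv2.resize(b[105:185,300:400],None,fx=6,fy=6,interpolation=cv2.INTER_CUBIC)
a=cv2.imread('pics/scene15.png');a=cv2.resize(a[140:220,160:260],None,fx=6,fy=6,interpolation=cv2.INTER_CUBIC)
cv2.imwrite('pics/b15a.png',a);cv2.imwrite('pics/b15b.png',b)
```

```text
t 22.68 tcp [476.6  31.2 291.4] F [-0.2 -0.8 -0.8] T [ 0.03 -0.02  0.  ] w 45.1
R [[-0.971, 0.238, -0.019], [0.239, 0.97, -0.044], [0.007, -0.048, -0.999]] q [ 0.09  0.06 -0.03  1.51 -0.04  0.33]
```

View pics/b15a.png

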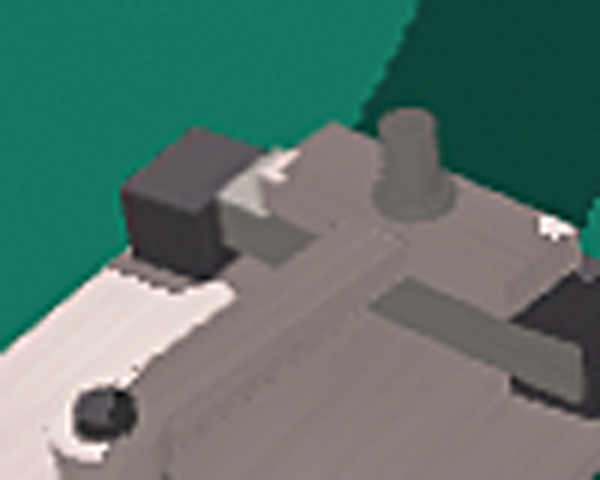

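View pics/b15b.png

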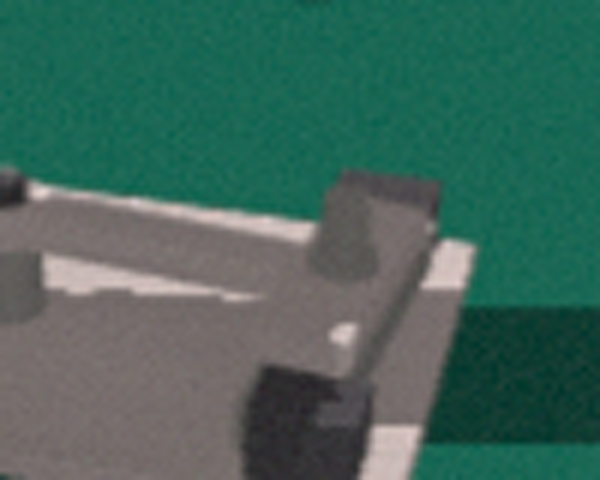

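View pics/scene15.png

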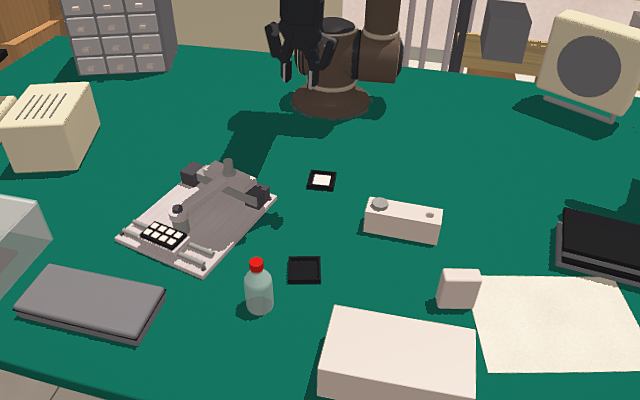

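Run:
```python
from h import *
a=manip.camera_model('scene');b=manip.camera_model('side')
sc=lambda x,y,s,u,v:(u+x/s-.5+.5/s,v+y/s-.5+.5/s)
p=tri([(a,sc(408,121,6,160,140)),(b,sc(347,200,6,300,105))]);print(p.round(1))
print(manip.job_done())
```

```text
[ 505.6 -114.8   99. ]
the job is handed in; nothing more can be done
None
```

The pin is home in the lug rail: I took it from the rack, put it down through the eye and dragged the link round lightly until the foot dropped into the hidden hole. It found the hole near link angle −0.11 rad. I slid it down until the collar sat on the link, let go and backed off. The job was handed in at about 23 s.

- **Seating:** after release, the cameras put the knob's top at 99.0 mm, exactly where it should be with the collar on the link's top face. The pin stands upright with the collar flush.
- **Forces:** the highest force I read was about 7 N; I only read it at the end of each move, not in between.
- **Bystanders:** in the last picture the thumbscrew, trays, bottle and timer look to be where they started, judged by eye. The gripper was well clear and touching nothing.
- **Disagreements:**
  - I first turned the wrist the wrong way and had to turn it back.
  - The tool had slowly tilted by about 0.06 rad by the end of the search; the pin still went in with 2 to 4 N.
  - The eye position from the wrist camera differed by about 3 mm from the fixed cameras. I aimed between the two, and the pin went in cleanly.

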